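Turn the glue warmer off and nest the two glue pans on it

TASK

Shut down the glue warmer for the day: first turn the knob on its sloping panel fully anticlockwise to its off stop. Then lift the tall narrow pan over and set it gently (do not drop it) inside the wide pan on the hot plate, standing flat on that pan's floor, with the two handles at least a quarter turn apart so that they clear each other. The wide pan stays on the plate; leave the tin and the white jar where they stand.

Things in the scene. Friction and masses are not known exactly. Their poses are not given: they have to be found in the camera images.
- warmer: Glue warmer, grey box fixed to the bench, 300 (x) x 190 (y) x 100 mm high. Origin under its centre, x axis to its back, z up. Its front (-x) third is a sloping panel that faces the robot and up: face inclined 35 deg to the horizontal, so its normal leans 35 deg from vertical towards the warmer's -x, i.e. (-0.574, 0, 0.819) in the warmer's frame; straight up the panel is (0.819, 0, 0.574). The rear two thirds are level, 92 mm high, and carry the round hot plate.
- knob_grip (a point): Point on the knob's axis (the panel normal) 28 mm above the panel face, where the fingers take the knob; axes are those of the warmer (not tilted, do not turn with the knob). The knob is a black bar 44 mm long, 13 mm thick and 38 mm high off the panel, on a 47 mm disc 5 mm high; the panel is free for 58 mm up and down from the axis.
- knob (a joint): Knob angle in rad, 0 = off, at the anticlockwise end stop (white dot, lower left of the knob), growing clockwise as seen facing the panel, up to 4.5. The bar's marked end (white line) points (2.25 - value) rad anticlockwise from straight up the panel. The bar lies along that direction. Starts at 1.4 to 2.6. Light friction (0.05 N m); it stays where it is left.
- plate_top (a point): Centre of the hot plate's top face (round, 136 mm across, 100 mm above the bench); axes are those of the warmer.
- wide_pan: Wide low aluminium pan, loose (about 0.6 kg), standing on the hot plate. Origin at the centre of its underside, z up, x axis along its handle. 116 mm across outside, 110 inside, rim 40 mm high, floor 5 mm thick. Its handle rises outward from the rim to 87 mm above the underside at its end, 150 mm out from the pan's axis, so another handle right above it would rest on it.
- tall_pan: Tall narrow aluminium pan, loose (about 0.14 kg), standing on the bench to the left or right of the warmer. Origin at the centre of its underside, z up, x axis along its handle. 72 mm across outside, 68 mm high. Level handle with wooden grip 14 mm wide and 14 mm high, its middle 62 mm above the underside, the grip from 51 to 111 mm out from the pan's axis.
- tall_grip (a point): Grasp point on the tall pan's handle: middle of its section, 78 mm out from the pan's axis along its x and 62 mm above its underside; axes are those of the tall pan (x points outward along the handle).
- tall_handle_end (a point): End of the tall pan's handle, 111 mm out along its x, 62 mm above its underside.
- tin_mid (a point): Bystander: grey metal tin, 64 mm across, 45 mm high, standing on the bench on the other side of the warmer; point on its axis 22 mm up.
- jar_mid (a point): Bystander: white round jar, 67 mm across, 68 mm high, standing on the bench right of the warmer; point on its axis half-way up.

How it is judged:
By the outcome, as a careful person would: the job done as asked, in the order asked, and still so for the second after the job is handed in, with the robot touching nothing.
It also fails if it takes over 59 s, if anything falls off the work surface, if the arm or the gripper's body presses on something with over 40 N, if the wrist force passes 120 N, or if a joint passes its speed limit or range.

ROBOT

A 6-joint arm with a two-finger parallel gripper is mounted at the origin on the work surface; the furniture and walls round the work are solid. World frame = base frame: x ahead of the robot, y to its left, z up, the work surface at z = 0. Lengths are in mm, angles in degrees, forces in N, time in s.
With the tool pointing down it reaches from about 350 to 850 mm from the base axis. Payload 8.1 kg.
Tool frame: the origin (TCP) lies midway between the tips of the shut fingers; the grasp point (between the pads) lies 19 mm behind it; x points along the fingers, y is the direction in which the jaws open and shut, and the axes are right-handed (so a half turn about x gives the same grasp; the last joint's range is limited). The gripper opens to 85 mm and grips with 20 to 120 N. Pads are 22 mm wide; open, the fingers measure 114 mm over their backs; the gripper's body (76 mm by 85 mm) begins 54 mm behind the grasp point. The pads swing forward as they close: fully open they stand 13 mm farther back than shut.
Start: joints at [70.565, 7.471, 85.268, -0, 87.261, -4.893], TCP at [150.628, 580.79, 231.292] pointing down, gripper open.
Joint ranges: [-169.43, 169.43], [-51.17, 129.36], [1.28, 143.12], [-76.62, 256.62], [0, 156.53], [-152.29, 152.29]. Speed limits (degrees/s): [136.94, 136.94, 159.86, 180, 180, 180].

INTERFACE

Orientations are given as [roll, pitch, yaw] about the fixed x, y, z axes, in that order (R = Rz(yaw) Ry(pitch) Rx(roll)).
In Python, from bench import r gives the robot as it stands.
- The arm moves only by the tool move_arm, never from a script. Its argument "deltas" is a list of rows, each a list of 2 entries, a list of its own where there are three numbers: the shift along the tool's x, y, z in mm, then the turn about the tool's x in degrees. A call has 1 to 12 rows; each row is the pose to reach, as a shift and turn from the pose measured when the call began, along the tool's axes at that moment; what a row does not reach only later rows make up. A row lasts 1/8 s, in which the tool goes at most 62.5 mm and 10.7 degrees, less where a joint would pass 70% of its speed; a pose out of reach is approached as far as the arm can. A call with a gripper value outside its range is refused whole. "jaw" is the opening, from -1 (shut) to 1 (fully open), set as the call begins (left out, the last holds). The fingers move at their own pace and stop on an object; "squeeze" is the grip in N (left out, the last holds). Time passes only in rows, so rows that repeat a pose let the fingers close. It gives the time, the measured TCP pose, the force and the opening at its end, in the units of the state.
- r.sense(): the state, without advancing time (a new reading comes with each control period).
- r.snapshot(name): name is "scene" or "top" or "wrist"; returns (picture, depth): 384x512x3 uint8, red, green, blue; 384x512 float32, mm along the optical axis (not along the pixel's ray), 0 where there is no reading.
- r.get_calibration(name): a dict with "fovy" (degrees; the focal length in pixels is half the picture's height over the tangent of half this angle, whatever the lens; pixels are square), "cx", "cy" (the principal point, pixels), "position" and "attitude" of the camera in the world; the wrist camera has in their place "tool_from_camera" (4x4, takes a point from camera to tool coordinates, whose origin is the TCP and whose axes are the tool frame's). Camera axes: x right, y down, z forward; pixel columns grow to the right and rows downward; lengths in mm; the calibration is good to about 2 mm. The wrist camera is an equidistant fisheye: a pixel r from the principal point sees the ray r / f radians off the axis. A picture is of the moment at which its call begins: read the wrist's pose just before it. get_calibration takes no time and is no camera call.
- r.hand_in(): hands the job in, once; it reports no verdict.
The state is a dict: "time": time; "joint_pos": joint angles; "qd": joint speeds; "joint_efforts": joint torques, N m; "tool_pos": TCP position; "tcp_rot": TCP orientation; "ft_force": force on the tool from outside, world axes, zero at the start; "wrist_torque": the same for the moment, N m; "finger_gap": finger opening in mm.
Only numpy, scipy, OpenCV 4.12 (cv2) and the standard library are available. Lean on these libraries where they do the work, as an engineer would, in place of code of your own. Each camera call takes 0.05 s, during which the arm holds its last target. There are 200 camera calls.

## Working session

There is one attempt and no reset: what is moved stays moved. The work goes in short steps, Python scripts to look and compute and a tool call to move; the robot and the scene stay as the last step left them, time stands still between calls to the robot, and variables do not carry over. Pictures are saved under pics/ and viewed, about 8 in all and at most 12, crops included, and the job is handed in when it is done.

Besides the shell and the picture viewer there is one more tool, called in YAML: its name, and indented under it one key for each argument. move_arm: Moves the arm, as the interface text tells. Its arguments: {"type":"object","properties":{"deltas":{"type":"array","items":{"type":"array"}},"jaw":{"type":"number"},"squeeze":{"type":"number"}},"required":["deltas"]}

```bash
mkdir -p pics; ls; python3 - <<'E'
from bench import r
import cv2,numpy as np
s=r.sense();print({k:np.round(v,2) for k,v in s.items()})
ims=[]
for n in("scene","top"):
    p,d=r.snapshot(n);np.savez(f"{n}0.npz",p=p,d=d);c=r.get_calibration(n);print(n,c,(d>0).mean())
    cv2.imwrite(f"pics/{n}0.png",p[:,:,::-1])
print(r.get_calibration("wrist"))
E
```

```text
pics
{'time': np.float64(0.0), 'joint_pos': array([70.57,  7.52, 85.33,  0.  , 87.26, -4.89]), 'qd': array([ 0.02,  0.06,  0.11,  0.  , -0.02,  0.07]), 'joint_efforts': array([-0.000e+00, -5.694e+01, -5.005e+01, -0.000e+00,  2.000e-02,
       -0.000e+00]), 'tool_pos': array([150.42, 580.27, 230.23]), 'tcp_rot': array([ -95.33,   89.89, -109.87]), 'ft_force': array([ 0.01, -0.15,  0.4 ]), 'wrist_torque': array([-0.04, -0.03,  0.02]), 'finger_gap': np.float64(85.13)}
scene {'fovy': 53.60967269966201, 'cx': 258.1285564074363, 'cy': 192.43394112190973, 'position': array([ -18.92380661, -741.83400419,  760.4159278 ]), 'attitude': array([-1.27697704e+02, -7.24706125e-02, -3.85555660e+01])} 0.9944712320963541
top {'fovy': 56.66766051040863, 'cx': 250.06210772680853, 'cy': 191.28953517199398, 'position': array([ 355.41244865,  -54.84907894, 1051.42352232]), 'attitude': array([-171.33533654,    0.21557189,  -90.83883171])} 0.9957834879557291
{'fovy': 65.70646984690485, 'cx': 258.9318524508961, 'cy': 189.44533534228955, 'tool_from_camera': array([[ 9.76600124e-04, -2.96341051e-01,  9.55081687e-01,
        -1.41185034e+02],
       [ 9.99999503e-01,  4.82212422e-04, -8.72909946e-04,
         5.39896881e-01],
       [-2.01873203e-04,  9.55082064e-01,  2.96341374e-01,
        -7.72856298e+01],
       [ 0.00000000e+00,  0.00000000e+00,  0.00000000e+00,
         1.00000000e+00]])}
```

View pics/top0.png

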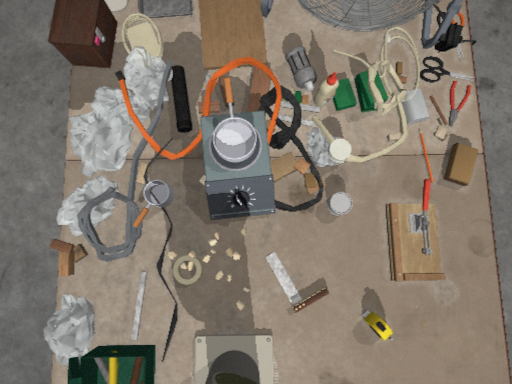

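View pics/scene0.png

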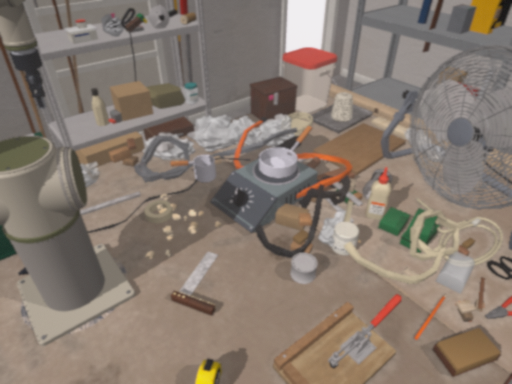

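The top view (up = +x) shows the warmer at about (238,165) with its knob at (241,198). The wide pan is at (237,140), handle pointing up towards (228,85). The tall pan is at (157,193), handle to the lower left near (138,222). The jar is at (340,150) and the tin at (340,204).

```bash
cat > h.py <<'E'
import numpy as np,cv2
from scipy.spatial.transform import Rotation as R
from bench import r
def rot(e): return R.from_euler('xyz',e,degrees=True).as_matrix()
def ray(n,uv,c=None,pose=None):
    c=c or r.get_calibration(n); f=192/np.tan(np.radians(c['fovy']/2))
    q=(np.atleast_2d(uv)-[c['cx'],c['cy']])/f
    if n=='wrist':
        th=np.linalg.norm(q,axis=1,keepdims=True); d=np.hstack([q/np.maximum(th,1e-9)*np.sin(th),np.cos(th)])
        T=c['tool_from_camera']; M=rot(pose[1]); return M@T[:3,3]+pose[0],(M@T[:3,:3]@d.T).T
    d=np.hstack([q,np.ones((len(q),1))]); return np.array(c['position']),d@rot(c['attitude']).T
def onz(n,uv,z,pose=None):
    o,d=ray(n,uv,pose=pose); return o+d*((z-o[2])/d[:,2])[:,None]
def cloud(n,depth,pose=None):
    v,u=np.mgrid[:384,:512]; o,d=ray(n,np.c_[u.ravel(),v.ravel()],pose=pose)
    c=r.get_calibration(n)
    ax=(rot(pose[1])@c['tool_from_camera'][:3,2]) if n=='wrist' else rot(c['attitude'])[:,2]
    return (o+d*(depth.ravel()/(d@ax))[:,None]).reshape(384,512,3)
E
python3 - <<'E'
from h import *
z=np.load('top0.npz');p,d=z['p'],z['d'];C=cloud('top',d)
for u,v in [(157,193),(138,222),(237,140),(228,85),(240,180),(241,198),(340,150),(340,204),(215,300),(150,240),(115,220)]:print((u,v),C[v,u].round())
cv2.imwrite('pics/t1.png',cv2.resize(p[70:260,60:300,::-1],None,fx=3.3,fy=3.3 if 0 else 3.1,interpolation=cv2.INTER_CUBIC)[:600,:800])
# tall pan rim & others by height
def fit(m):
    q=C[m][:,:2];(c,rad)=cv2.minEnclosingCircle(q.astype(np.float32));return c,rad,m.sum()
X,Y,Z=C[...,0],C[...,1],C[...,2]
m=(Z>85)&(Z<97)&(X>350)&(Y>-150)&(Y<150);print('deck',cv2.minAreaRect(C[m][:,:2].astype(np.float32)))
print('box',cv2.minAreaRect(C[(Z>20)&(Z<97)&(X>330)&(X<700)&(abs(Y)<110)][:,:2].astype(np.float32)))
m=(Z>132)&(Z<150)&(X>400)&(abs(Y)<110);print('wide rim',fit(m))
m=(Z>45)&(Z<85)&(X>330)&(X<480)&(Y>130)&(Y<300);print('tall',fit(m),C[m][:,:2].min(0),C[m][:,:2].max(0))
E
```

```text
(157, 193) [514. 223.   8.]
(138, 222) [424. 257.  69.]
(237, 140) [644. -19. 102.]
(228, 85) [767.  -0. 181.]
(240, 180) [534. -26.  88.]
(241, 198) [485. -28.  85.]
(340, 150) [ 621. -311.   66.]
(340, 204) [ 469. -309.   42.]
(215, 300) [204.  51.   3.]
(150, 240) [376. 243.  -4.]
(115, 220) [436. 349.  -4.]
deck ((762.8035278320312, -16.78319549560547), (601.5386352539062, 198.98434448242188), 0.2618429958820343)
box ((515.75048828125, -0.15979766845703125), (368.5445251464844, 219.66177368164062), 0.09736635535955429)
wide rim ((652.37841796875, -11.855536460876465), 71.97710418701172, np.int64(242))
tall ((446.77703857421875, 227.67601013183594), 53.22456741333008, np.int64(178)) [410.6752713  185.99667448] [479.87805821 271.69912584]
```

View pics/t1.png

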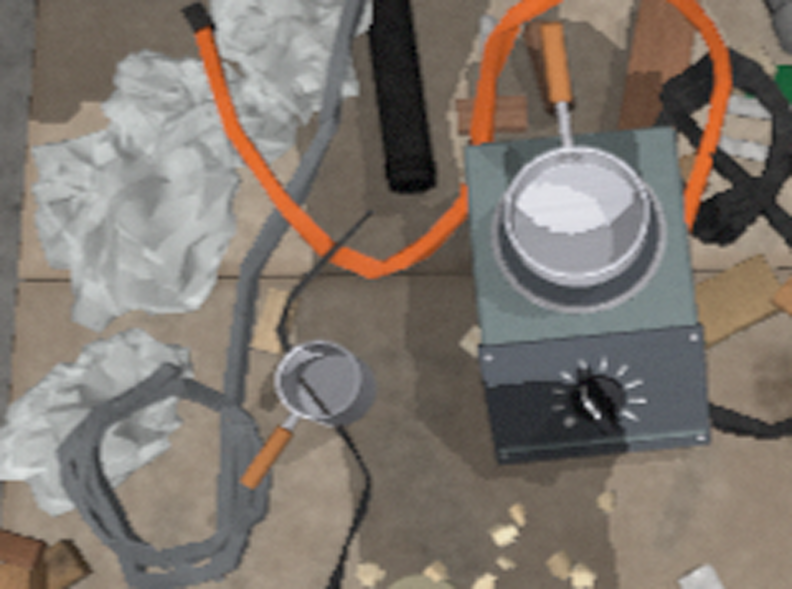

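The knob's white line points towards the lower right of the picture and needs a closer look. The handle directions are clear. Next I compute the poses.

```bash
python3 - <<'E'
from h import *
q=lambda x,y:np.array([60+x/3.3-.5+.15,70+y/3.1-.5+.15])
P=lambda x,y,z:onz('top',q(x,y),z)[0]
for n,a in dict(RL=(468,146,92),RR=(676,128,92),CL=(481,347,92),CR=(703,323,92),tallc=(320,382,68),tallend=(248,483,62),widec=(576,214,140),wend=(548,25,187),platebottomedge=(581,310,100)).items():print(n,P(*a).round(1))
z=np.load('top0.npz');C=cloud('top',z['d'])
# panel plane fit
m=(C[...,0]>440)&(C[...,0]<500)&(C[...,1]>-110)&(C[...,1]<60)&(C[...,2]>25)&(C[...,2]<92)
Q=C[m];A=np.c_[Q[:,:2],np.ones(len(Q))];w=np.ones(len(Q),bool)
for _ in range(8):
  s=np.linalg.lstsq(A[w],Q[w,2],rcond=None)[0];w=abs(Q[:,2]-A@s)<4
print('plane',s,w.sum())
E
```

```text
RL [716.1  80.4  92. ]
RR [730.4 -97.5  92. ]
CL [530.4  68.5  92. ]
CR [ 549.2 -116.2   92. ]
tallc [504.8 207.8  68. ]
tallend [415.2 267.7  62. ]
widec [635.9 -13.5 140. ]
wend [784.7   5.  187. ]
platebottomedge [560.8 -15.1 100. ]
plane [ 6.85923872e-01  6.08672150e-02 -2.76857417e+02] 1054
```

```bash
python3 - <<'E'
from h import *
s=r.sense();M=rot(s['tcp_rot']);print(M.round(3));T=r.get_calibration('wrist')['tool_from_camera']
print('cam fwd',M@T[:3,2],'campos',M@T[:3,3])
print((M.T@(np.array([470,-25,231])-s['tool_pos'])).round(1))
E
```

```text
[[-0.001  0.251  0.968]
 [-0.002  0.968 -0.251]
 [-1.    -0.002 -0.   ]]
cam fwd [ 0.28610248 -0.0767464  -0.9551206 ] campos [-74.59649284  20.14848285 141.19481461]
[ 1.000e-01 -5.057e+02  4.613e+02]
```

move_arm:
  deltas:
    - [[0,-42,38],-2]
    - [[0,-84,77],-4]
    - [[0,-126,115],-6]
    - [[0,-168,154],-8]
    - [[0,-211,192],-10]
    - [[0,-253,230],-12]
    - [[0,-295,269],-14]
    - [[0,-337,307],-16]
    - [[0,-379,346],-18]
    - [[0,-421,384],-19.5]
    - [[0,-463,423],-19.5]
    - [[0,-505,461],-19.5]
  jaw: -1

```text
time: 1.6
tool_pos: [470.3, -26.1, 230.9]
tcp_rot: [-117.8, 89.9, -112.9]
ft_force: [1.2, 2.3, 0.4]
finger_gap: 0.3
```

move_arm:
  deltas:
    - [[0,0,0],0]
    - [[0,0,0],0]
    - [[0,0,0],0]

```text
time: 1.98
tool_pos: [469.9, -25.0, 230.8]
tcp_rot: [-133.2, 89.9, -128.1]
ft_force: [0.0, -0.2, -0.4]
finger_gap: 0.1
```

```bash
cat > look.py <<'E'
from h import *
import sys
s=r.sense();p,d=r.snapshot('wrist');np.savez(sys.argv[1]+'.npz',p=p,d=d,pos=s['tool_pos'],rot=s['tcp_rot'])
cv2.imwrite(f'pics/{sys.argv[1]}.png',cv2.resize(p[:,:,::-1],(768,576)))
print(s['time'],s['tool_pos'].round(1),s['tcp_rot'].round(1),s['ft_force'].round(1),s['finger_gap'],s['joint_pos'].round(0))
E
python3 look.py w1
```

```text
1.975 [469.9 -25.  230.8] [-133.2   89.9 -128.1] [ 0.  -0.2 -0.4] 0.14800256918808177 [  -9.  -13.  105.   -0.   88. -104.]
```

View pics/w1.png

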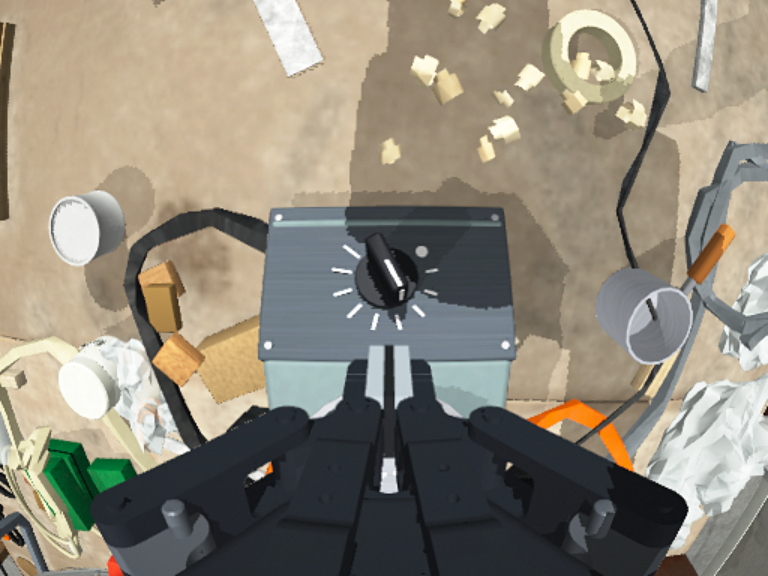

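The wrist view is turned half round, so up the panel is down in the picture. The bar runs from (372,238) to (402,298), and the marked end with the white line is at (402,298), pointing up the panel and slightly left. The off dot is at (421,251).

```bash
cat >> h.py <<'E'
PS=np.radians(5.);cw,sw=np.cos(PS),np.sin(PS)
N=np.array([-.574*cw,-.574*sw,.819]);U=np.array([.819*cw,.819*sw,.574]);L=np.array([-sw,cw,0])
E
python3 - <<'E'
from h import *
z=np.load('w1.npz');pose=(z['pos'],z['rot']);C=cloud('wrist',z['d'],pose)
# panel points
Q=C[140:235,180:340].reshape(-1,3)
P0=np.array([540,-24,92.]);h=(Q-P0)@N
print('panel off wrist',np.median(h[abs(h)<12]), 'grad',)
w=abs(h-np.median(h[abs(h)<12]))<2.5;A=np.c_[Q[w,:2],np.ones(w.sum())];s=np.linalg.lstsq(A,Q[w,2],rcond=None)[0];print(s,np.degrees(np.arctan2(s[1],s[0])))
P0=np.array([540,-24,s@[540,-24,1]])
def hit(x,y,h):
    o,d=ray('wrist',[[x/1.5-.2,y/1.5-.2]],pose=pose);return o+d[0]*((h-(o-P0)@N)/(d[0]@N))
for n,a in dict(markedtop=(402,293,38),otherend=(375,238,38),disc=(386,278,5),dot=(421,251,0),crL=(268,345,0),crR=(508,345,0),frL=(279,217,0),frR=(495,217,0)).items():
    p=hit(*a);print(n,p.round(1))
K=C[140:235,220:300].reshape(-1,3);hh=(K-P0)@N
k=K[(hh>33)&(hh<42)];print(len(k));a=np.c_[k@U,k@L];c=a.mean(0);print(cv2.minAreaRect(a.astype(np.float32)))
kk=k.mean(0);print('bar top mean',kk,'base',kk-38*N)
E
```

```text
panel off wrist 1.1386051244069462 grad
[ 6.93839803e-01  6.11208274e-02 -2.80101947e+02] 5.0342297981567095
markedtop [482.1 -14.7  99.6]
otherend [452.1 -35.2  77.5]
disc [484.4 -25.1  60.3]
dot [ 4.66e+02 -2.00e-01  4.29e+01]
crL [ 535.3 -106.8   84.8]
crR [519.9  67.   84.6]
frL [ 451.4 -114.    25.8]
frR [436.3  57.5  25.7]
545
((427.48974609375, -67.26480102539062), (43.73115158081055, 13.159721374511719), 27.037599563598633)
bar top mean [466.23373041 -26.72181833  87.41851718] base [487.96272917 -24.82077727  56.29651718]
```

The knob axis meets the panel at about (488,-25,56.5). The bar's marked end is 27° anticlockwise from up, so the value is about 1.78 and about 102° remain to the stop. The tool can't tilt, so I'll push the marked end round with the shut fingers.

```bash
cat > knob.py <<'E'
from h import *
import sys
B=np.array([488,-25,56.4]);s=r.sense();M=rot(s['tcp_rot']);h=20
def P(th,d,rho=12):
    t=np.radians(th);return B+h*N+rho*(np.cos(t)*U+np.sin(t)*L)+d*(np.sin(t)*U-np.cos(t)*L)
if __name__=='__main__':
    print(s['tool_pos'],M.round(3))
    for a in eval(sys.argv[1]): p=P(*a);print(a,p.round(1),(M.T@(p-s['tool_pos'])).round(1))
E
python3 knob.py "[(22,30)]+[(t,17.5) for t in range(20,141,10)]+[(129,13.5),(135,13.5)]"
```

```text
[469.97582417 -24.94468459 230.89984591] [[-0.001 -0.088  0.996]
 [-0.001  0.996  0.088]
 [-1.    -0.001 -0.001]]
(22, 30) [496.8 -47.6  85.6] [145.3 -24.8  24.9]
(20, 17.5) [491.7 -37.1  82.7] [148.2 -13.8  20.7]
(30, 17.5) [493.  -33.8  83.8] [147.1 -10.6  22.2]
(40, 17.5) [493.7 -30.2  84.5] [146.4  -7.2  23.3]
(50, 17.5) [494.  -26.5  84.9] [146.   -3.5  23.9]
(60, 17.5) [493.7 -22.9  84.9] [146.    0.2  23.9]
(70, 17.5) [492.9 -19.3  84.6] [146.3   3.8  23.4]
(80, 17.5) [491.6 -15.9  83.9] [147.    7.3  22.4]
(90, 17.5) [489.8 -12.8  82.8] [148.   10.5  20.9]
(100, 17.5) [487.6 -10.1  81.5] [149.4  13.4  19. ]
(110, 17.5) [485.1  -7.9  79.9] [151.   15.8  16.7]
(120, 17.5) [482.4  -6.3  78. ] [152.8  17.7  14.1]
(130, 17.5) [479.4  -5.2  76. ] [154.8  19.   11.2]
(140, 17.5) [476.4  -4.8  74. ] [156.9  19.7   8.3]
(129, 13.5) [477.4  -8.   74.5] [156.4  16.4   9. ]
(135, 13.5) [475.9  -8.   73.4] [157.5  16.6   7.5]
```

move_arm:
  deltas:
    - [[0,-25,25],0]
    - [[40,-28,25],0]
    - [[80,-28,25],0]
    - [[120,-28,25],0]
    - [[145,-28,25],0]
    - [[146,-28,25],0]
    - [[147,-14,22],0]
    - [[147,-10,22],0]
    - [[147,-7,23],0]
    - [[147,-7,23],0]

```text
time: 3.28
tool_pos: [494.2, -30.0, 84.9]
tcp_rot: [-53.4, 89.9, -48.4]
ft_force: [1.5, -1.1, 2.7]
finger_gap: -0.2
```

move_arm:
  deltas:
    - [[0,3.7,0.5],0]
    - [[0,7.4,0.6],0]
    - [[0.3,11,0],0]
    - [[1,14.5,-1],0]
    - [[2,17.7,-2.4],0]
    - [[3.4,20.6,-4.3],0]
    - [[5,23,-6.6],0]
    - [[6.8,25,-9.2],0]
    - [[6.8,25,-9.2],0]

```text
time: 4.4
tool_pos: [482.7, -5.6, 78.0]
tcp_rot: [-44.0, 89.9, -39.0]
ft_force: [2.1, 0.3, 1.8]
finger_gap: 0.1
```

```bash
python3 look.py w2
```

```text
4.4 [482.7  -5.6  78. ] [-44.   89.9 -39. ] [2.1 0.3 1.8] 0.050574866168205175 [  -7.   -3.  113.   -0.   70. -102.]
```

View pics/w2.png

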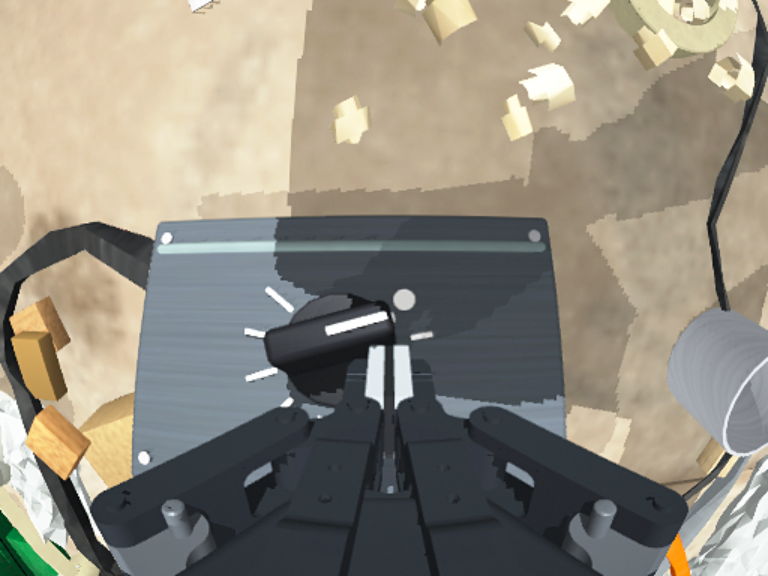

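The push works. The bar's marked end at (392,315) is now about 105°, roughly 25° short of the dot line at (404,299). I'll keep pushing until the force shows the stop.

move_arm:
  deltas:
    - [[1,0,-1.5],0]
    - [[2,-0.5,-3],0]
    - [[3,-1,-4.5],0]
    - [[4,-1.5,-6],0]
    - [[4.5,-1.5,-7],0]
    - [[4.5,-1.5,-7],0]

```text
time: 5.2
tool_pos: [477.6, -6.8, 74.5]
tcp_rot: [2.1, 89.7, 7.1]
ft_force: [8.1, 6.9, 3.9]
finger_gap: -0.2
```

move_arm:
  deltas:
    - [[0.7,0,-1],0]
    - [[1,-0.5,-1.5],0]
    - [[1,-0.5,-1.5],0]

```text
time: 5.58
tool_pos: [477.6, -6.7, 74.5]
tcp_rot: [8.0, 89.5, 13.1]
ft_force: [7.6, 6.3, 4.3]
finger_gap: 0.1
```

move_arm:
  deltas:
    - [[1,-1,-2],0]
    - [[2,-2.5,-4],0]
    - [[2,-2.5,-4],0]

```text
time: 5.95
tool_pos: [477.3, -7.4, 74.5]
tcp_rot: [14.8, 89.0, 19.9]
ft_force: [13.2, 14.7, 5.6]
finger_gap: -0.0
```

```bash
python3 - <<'E'
from h import *
s=r.sense();M=rot(s['tcp_rot']);print(s['tool_pos'],M.round(3))
p,d=r.snapshot('wrist');np.savez('w3.npz',p=p,d=d,pos=s['tool_pos'],rot=s['tcp_rot']);pose=(s['tool_pos'],s['tcp_rot'])
C=cloud('wrist',d,pose);B=np.array([488,-25,56.4]);V=C-B;H=V@N;m=(H>34)&(H<42)&(np.hypot(V@U,V@L)<30)&(p.max(2)<255)
q=np.c_[(V@U)[m],(V@L)[m]].astype(np.float32)
vv,uu=np.where(m);w=p[m].min(1)>150;print(m.sum(),cv2.minAreaRect(q),'white',q[w].mean(0) if w.any() else None)
for o in (8,38):
  vx=cv2.fitLine(q,cv2.DIST_HUBER,0,.01,.01).ravel();
print('ang',np.degrees(np.arctan2(vx[1],vx[0])))
E
```

```text
[477.25703955  -7.40968478  74.54165559] [[ 0.016 -0.088  0.996]
 [ 0.006  0.996  0.088]
 [-1.     0.004  0.017]]
2482 ((4.037346839904785, 4.608072280883789), (32.05601501464844, 44.3992805480957), 32.539424896240234) white [-2.5449574 16.92961  ]
ang -58.44287
```

move_arm:
  deltas:
    - [[-2,4,4],0]
    - [[-10,6,8],0]
    - [[-50,6,0],0]
    - [[-100,6,-10],0]
    - [[-150,6,-10],0]
    - [[-150,6,-10],0]
    - [[-150,6,-10],0]

```text
time: 6.88
tool_pos: [463.8, -3.4, 223.7]
tcp_rot: [15.7, 89.1, 20.8]
ft_force: [0.1, 0.6, -0.7]
finger_gap: 0.2
```

```bash
python3 look.py w4; python3 - <<'E'
from h import *
z=np.load('w4.npz');p,d=z['p'],z['d'];C=cloud('wrist',d,(z['pos'],z['rot']));B=np.array([488,-25,56.4]);V=C-B;H=V@N;m=(H>34)&(H<42)&(np.hypot(V@U,V@L)<30)
q=np.c_[(V@U)[m],(V@L)[m]].astype(np.float32);w=p[m].min(1)>150
print(m.sum(),cv2.minAreaRect(q),'white',q[w].mean(0));vx=cv2.fitLine(q,cv2.DIST_HUBER,0,.01,.01).ravel();print('ang',np.degrees(np.arctan2(vx[1],vx[0])))
print('white ang',np.degrees(np.arctan2(*(q[w].mean(0)-q.mean(0))[::-1])))
# tall pan
X,Y,Z=C[...,0],C[...,1],C[...,2]
m=(Z>64)&(Z<73)&(X>440)&(X<580)&(Y>150)&(Y<270)
print('tallrim',m.sum(),cv2.minEnclosingCircle(C[m][:,:2].astype(np.float32)))
hsv=cv2.cvtColor(p,cv2.COLOR_RGB2HSV);o=(hsv[...,0]<18)&(hsv[...,1]>130)&(Z>55)&(Z<80)&(X>350)&(X<520)&(Y>150)&(Y<320)
print('handle',o.sum(),cv2.minAreaRect(C[o][:,:2].astype(np.float32)),C[o].mean(0),np.median(Z[o]))
m=(Z>134)&(Z<148)&(X>540)&(abs(Y+14)<80);print('widerim',m.sum(),cv2.minEnclosingCircle(C[m][:,:2].astype(np.float32)))
E
```

```text
6.875 [463.8  -3.4 223.7] [15.7 89.1 20.8] [ 0.1  0.6 -0.7] 0.1589778173793572 [  -7.  -15.  107.    0.   87. -102.]
553 ((-2.0947070121765137, 0.8162746429443359), (13.39920425415039, 44.1055793762207), 40.460384368896484) white [-7.949375   7.6682796]
ang -50.107296
white ang 135.06932
tallrim 589 ((486.0653076171875, 222.487548828125), 57.49984359741211)
handle 538 ((435.8375549316406, 253.4774169921875), (15.051644325256348, 58.87069320678711), 58.54021072387695) [435.23846869 250.78154599  64.71183946] 66.29793499087504
widerim 40 ((584.0599975585938, 9.119009971618652), 5.4168195724487305)
```

View pics/w4.png

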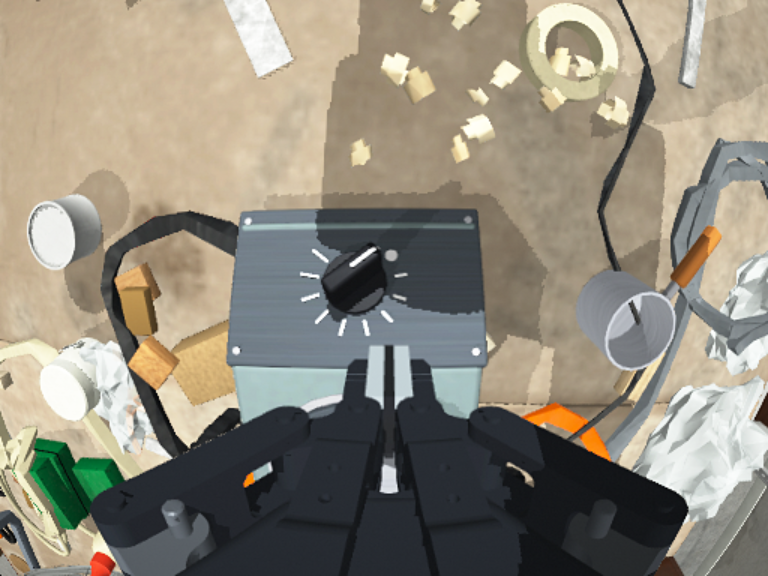

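The knob reads about 130°, so it is at the off stop; the white line points at the dot at (391,255). Next I hover over the tall pan's handle, which is centred near (436,253) with its axis at about 147°.

move_arm:
  deltas:
    - [[0,43,-1],8]
    - [[0,86,-1],16]
    - [[0,128,-2],24]
    - [[5,171,-2],32]
    - [[15,214,-3],37.5]
    - [[35,256,-3.5],37.5]
    - [[35,256,-3.5],37.5]
    - [[35,256,-3.5],37.5]
    - [[35,256,-3.5],37.5]
  jaw: 0.2

```text
time: 8.05
tool_pos: [437.9, 250.7, 188.9]
tcp_rot: [55.2, 89.2, 22.7]
ft_force: [0.9, -0.2, 0.6]
finger_gap: 50.9
```

```bash
python3 look.py w5; cat > tall.py <<'E'
from h import *
import sys
z=np.load(sys.argv[1]+'.npz');p,d=z['p'],z['d'];M=rot(z['rot']);C=cloud('wrist',d,(z['pos'],z['rot']))
X,Y,Z=C[...,0],C[...,1],C[...,2]
hsv=cv2.cvtColor(p,cv2.COLOR_RGB2HSV);o=((hsv[...,0]<18)&(hsv[...,1]>130)&(Z>55)&(Z<80)&(X>350)&(X<520)&(Y>150)&(Y<320)).astype(np.uint8)
n,l,st,_=cv2.connectedComponentsWithStats(o);o=l==1+st[1:,4].argmax()
print('handle',o.sum(),cv2.minAreaRect(C[o][:,:2].astype(np.float32)),np.percentile(Z[o],[10,50,90]))
m=(Z>62)&(Z<74)&(X>440)&(X<580)&(Y>150)&(Y<270)&~o&(hsv[...,1]<80)
q=C[m][:,:2];A=np.c_[2*q,np.ones(len(q))];s=np.linalg.lstsq(A,(q**2).sum(1),rcond=None)[0];print('rim',len(q),s[:2],np.sqrt(s[2]+s[:2]@s[:2]))
print(M.round(3))
E
python3 tall.py w5
```

```text
8.05 [437.9 250.7 188.9] [55.2 89.2 22.7] [ 0.9 -0.2  0.6] 50.90854610906665 [ 24.  -7. 104.  -0.  82. -34.]
handle 922 ((435.4300537109375, 254.89120483398438), (13.268747329711914, 58.92129898071289), 57.66447067260742) [65.80499275 67.27197233 68.23575268]
rim 902 [502.01606016 213.36090437] 35.30676886689953
[[ 0.013  0.537  0.843]
 [ 0.005  0.843 -0.537]
 [-1.     0.012  0.008]]
```

View pics/w5.png

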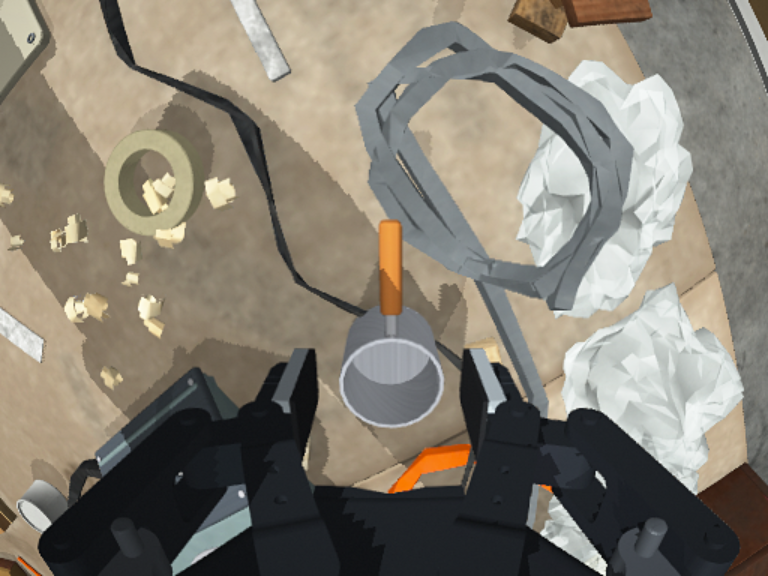

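The open fingers straddle the handle, which runs (390,225)–(390,312), in line with the tool. Next I descend, grip and lift slightly.

move_arm:
  deltas:
    - [[40,0,-1],0]
    - [[80,0,-2],0]
    - [[115,0.5,-3],0]
    - [[135,0.5,-3.5],0]
    - [[146,0.5,-3.5],0]
    - [[146,0.5,-3.5],0]

```text
time: 8.85
tool_pos: [437.5, 253.4, 43.0]
tcp_rot: [55.3, 89.2, 22.7]
ft_force: [-0.1, 0.2, 0.0]
finger_gap: 51.3
```

move_arm:
  deltas:
    - [[0,0,0],0]
    - [[0,0,0],0]
    - [[0,0,0],0]
    - [[0,0,0],0]
    - [[0,0,0],0]
    - [[0,0,0],0]
  jaw: -1
  squeeze: 60

```text
time: 9.6
tool_pos: [438.2, 253.9, 43.9]
tcp_rot: [55.8, 89.1, 23.2]
ft_force: [0.3, 1.4, 6.4]
finger_gap: 12.7
```

move_arm:
  deltas:
    - [[-10,0,0],0]
    - [[-25,0,0],0]
    - [[-50,0,0],0]
    - [[-80,0,0],0]
    - [[-110,0,0],0]
    - [[-140,0,0],0]
    - [[-170,0,0],0]
    - [[-185,0,0],0]
    - [[-190,0,0],0]
    - [[-190,0,0],0]

```text
time: 10.85
tool_pos: [435.1, 252.5, 233.2]
tcp_rot: [55.9, 89.2, 23.4]
ft_force: [-1.1, -0.6, -1.4]
finger_gap: 12.8
```

```bash
cat > rim.py <<'E'
from h import *
def circ(q):
    w=np.ones(len(q),bool)
    for _ in range(8):
        A=np.c_[2*q[w],np.ones(w.sum())];s=np.linalg.lstsq(A,(q[w]**2).sum(1),rcond=None)[0];R0=np.sqrt(s[2]+s[:2]@s[:2]);e=abs(np.hypot(*(q-s[:2]).T)-R0);w=e<3
    return s[:2].round(1),R0.round(1),w.sum()
if __name__=='__main__':
    s=r.sense();print(s['tool_pos'],rot(s['tcp_rot']).round(3),s['finger_gap'],s['ft_force'])
    for n in('top','scene'):
        z=np.load(n+'0.npz');C=cloud(n,z['d']);X,Y,Z=C[...,0],C[...,1],C[...,2]
        g=(np.hypot(X-636,Y+14)<66)
        m=g&(Z>134)&(Z<147);print(n,'rim',circ(C[m][:,:2]),np.percentile(Z[m],[10,50,90]))
        m=(Z>97)&(Z<103.)&(np.hypot(X-636,Y+14)<75);print('plate',m.sum(),cv2.minEnclosingCircle(C[m][:,:2].astype(np.float32)))
        m=(Z>102.)&(Z<110)&(np.hypot(X-636,Y+14)<62);print('floor',m.sum(),cv2.minEnclosingCircle(C[m][:,:2].astype(np.float32)))
        if n=='top':
            p=z['p'];hsv=cv2.cvtColor(p,cv2.COLOR_RGB2HSV);o=(hsv[...,0]<18)&(hsv[...,1]>130)&(Z>150)&(Z<205)&(X>680)&(X<800)&(abs(Y)<60)
            print('whandle',o.sum(),C[o].mean(0),cv2.minAreaRect(C[o][:,:2].astype(np.float32)))
E
python3 rim.py;python3 look.py w6
```

```text
[435.06434157 252.54484752 233.19884361] [[ 0.014  0.538  0.843]
 [ 0.006  0.843 -0.538]
 [-1.     0.012  0.008]] 12.819489969541118 [-1.10444716 -0.58749998 -1.39611522]
top rim (array([638.1, -14.6]), np.float64(56.2), np.int64(193)) [135.99910904 138.7868455  140.87714485]
plate 571 ((629.7117919921875, -15.323341369628906), 71.49556732177734)
floor 1058 ((633.8768310546875, -13.964400291442871), 60.634159088134766)
whandle 155 [7.57797402e+02 4.21674399e-02 1.75748338e+02] ((759.1242065429688, 0.16942214965820312), (58.03140640258789, 15.858109474182129), 7.052972316741943)
scene rim (array([638.8, -15. ]), np.float64(56.3), np.int64(186)) [134.65107965 138.48716599 141.13089079]
plate 254 ((629.4083862304688, -17.940366744995117), 69.97628784179688)
floor 330 ((635.8532104492188, -13.297616958618164), 60.6310920715332)
10.85 [435.1 252.5 233.2] [55.9 89.2 23.4] [-1.1 -0.6 -1.4] 12.819489969541118 [ 24.  -9. 101.  -0.  87. -33.]
```

View pics/w6.png

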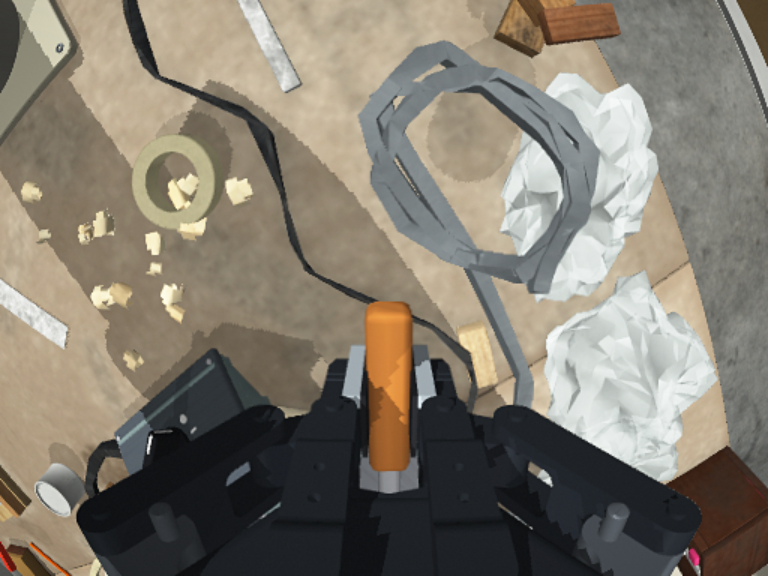

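The pan is held and lifted, with the handle between the pads. The wide pan's centre is about (638,-14.5) and its handle points to 7°, so keeping the tall pan's heading (148°) leaves the handles about 141° apart. Next I translate it over.

move_arm:
  deltas:
    - [[0,-8,17],0]
    - [[0,-22,45],0]
    - [[0,-37,75],0]
    - [[0,-51,105],0]
    - [[0,-66,135],0]
    - [[0,-80,165],0]
    - [[0,-95,195],0]
    - [[0,-106,218],0]
    - [[0,-113,232],0]
    - [[0,-116,238],0]
    - [[0,-116,238],0]
    - [[0,-116,238],0]

```text
time: 12.4
tool_pos: [572.7, 27.3, 233.2]
tcp_rot: [56.9, 89.2, 24.4]
ft_force: [0.1, 0.2, -2.0]
finger_gap: 12.7
```

```bash
python3 - <<'E'
from rim import *
s=r.sense();print(s['time'],s['tool_pos'],rot(s['tcp_rot']).round(3),s['finger_gap'],s['ft_force'])
t=s['tool_pos'];e=t[:2]+[65,-41]
for n in('scene','top'):
    p,d=r.snapshot(n);np.savez(n+'1.npz',p=p,d=d);C=cloud(n,d);X,Y,Z=C[...,0],C[...,1],C[...,2]
    if n=='scene': cv2.imwrite('pics/s1.png',cv2.resize(p[60:250,170:420,::-1],None,fx=3,fy=3,interpolation=cv2.INTER_CUBIC))
    for nm,zz in(('tallrim',(t[2]+15,t[2]+35)),('widerim',(133,147))):
        m=(np.hypot(X-e[0],Y-e[1])<(45 if nm[0]=='t' else 66))&(Z>zz[0])&(Z<zz[1])
        if m.sum()>20:
            Q=C[m];print(n,nm,m.sum(),circ(Q[:,:2]))
            if nm[0]=='t':
                A=np.c_[Q[:,:2]-e,np.ones(len(Q))];w=np.ones(len(Q),bool)
                for _ in range(6): c=np.linalg.lstsq(A[w],Q[w,2],rcond=None)[0];w=abs(Q[:,2]-A@c)<3
                print(' plane',c,w.sum())
E
```

```text
12.4 [572.73545708  27.3251786  233.19497824] [[ 0.013  0.537  0.843]
 [ 0.006  0.843 -0.537]
 [-1.     0.012  0.008]] 12.653142817651132 [ 0.07793588  0.16592195 -1.97458621]
scene tallrim 173 (array([641. , -17.8]), np.float64(34.4), np.int64(145))
 plane [ 1.49165551e-02 -2.82520093e-02  2.53580833e+02] 117
scene widerim 198 (array([638.4, -15.3]), np.float64(56.0), np.int64(186))
top tallrim 62 (array([640.3, -18.2]), np.float64(33.5), np.int64(61))
 plane [ 2.69542783e-02 -3.68403601e-02  2.53598822e+02] 47
top widerim 67 (array([637.7, -14.6]), np.float64(56.1), np.int64(67))
```

View pics/s1.png

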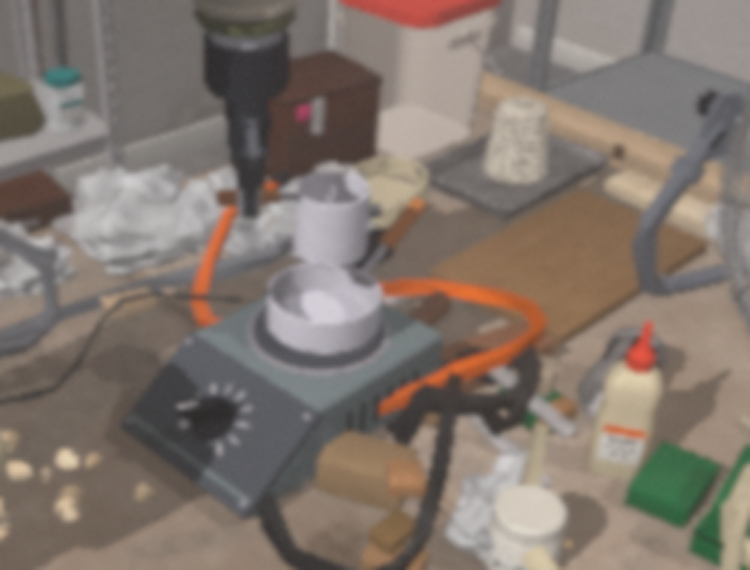

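The tall pan hangs over the wide pan about 4 mm off centre: (640.6,-18) against (638,-15). I'll correct that and lower to just above the floor.

move_arm:
  deltas:
    - [[0,0,-2],0]
    - [[10,0,-4],0]
    - [[25,0,-4],0]
    - [[40,0,-4],0]
    - [[55,0,-4],0]
    - [[66,0,-4],0]
    - [[74,0,-4],0]
    - [[79,0,-4],0]
    - [[80,0,-4],0]
    - [[80,0,-4],0]

```text
time: 13.75
tool_pos: [570.7, 29.9, 153.7]
tcp_rot: [54.9, 89.2, 22.4]
ft_force: [1.1, 0.7, -2.2]
finger_gap: 13.1
```

move_arm:
  deltas:
    - [[0.5,0,0],0]
    - [[1,0,0],0]
    - [[1.5,0,0],0]
    - [[2,0,0],0]
    - [[2,0,0],0]

```text
time: 14.38
tool_pos: [570.7, 29.9, 151.6]
tcp_rot: [55.2, 89.2, 22.7]
ft_force: [0.9, 0.3, -2.1]
finger_gap: 12.7
```

move_arm:
  deltas:
    - [[0.4,0,0],0]
    - [[0.8,0,0],0]
    - [[1.2,0,0],0]
    - [[1.2,0,0],0]

```text
time: 14.88
tool_pos: [570.7, 30.0, 150.4]
tcp_rot: [55.4, 89.2, 22.9]
ft_force: [-0.6, -0.0, -1.4]
finger_gap: 13.2
```

move_arm:
  deltas:
    - [[0.4,0,0],0]
    - [[0.8,0,0],0]
    - [[1.2,0,0],0]
    - [[1.2,0,0],0]

```text
time: 15.38
tool_pos: [570.8, 30.0, 149.5]
tcp_rot: [55.0, 89.1, 22.5]
ft_force: [-1.4, 0.6, 0.7]
finger_gap: 12.8
```

move_arm:
  deltas:
    - [[0.4,0,0],0]
    - [[0.8,0,0],0]
    - [[1.2,0,0],0]
    - [[1.2,0,0],0]

```text
time: 15.88
tool_pos: [571.0, 30.2, 149.2]
tcp_rot: [54.7, 89.1, 22.2]
ft_force: [-5.4, 1.1, 8.2]
finger_gap: 12.7
```

move_arm:
  deltas:
    - [[0.4,0,0],0]
    - [[0.8,0,0],0]
    - [[0.8,0,0],0]

```text
time: 16.25
tool_pos: [571.1, 30.2, 149.2]
tcp_rot: [54.0, 89.1, 21.5]
ft_force: [-5.1, 1.7, 8.1]
finger_gap: 12.8
```

move_arm:
  deltas:
    - [[0,0,0],0]
    - [[0,0,0],0]
  squeeze: 20

```text
time: 16.5
tool_pos: [571.1, 30.1, 149.3]
tcp_rot: [53.8, 89.1, 21.3]
ft_force: [-2.3, -0.1, 3.8]
finger_gap: 12.7
```

move_arm:
  deltas:
    - [[0,0,0],0]
    - [[0,0,0],0]
    - [[0,0,0],0]
    - [[0,0,0],0]
  jaw: 0.1

```text
time: 17.0
tool_pos: [571.1, 30.1, 149.2]
tcp_rot: [53.9, 89.1, 21.4]
ft_force: [-0.3, 0.2, -0.4]
finger_gap: 46.9
```

move_arm:
  deltas:
    - [[-10,0,0],0]
    - [[-30,0,0],0]
    - [[-60,0,0],0]
    - [[-100,0,0],0]
    - [[-130,0,-40],0]
    - [[-130,0,-90],0]
    - [[-130,0,-140],0]
    - [[-130,0,-160],0]
    - [[-130,0,-160],0]
    - [[-130,0,-160],0]

```text
time: 18.25
tool_pos: [435.0, 115.1, 278.8]
tcp_rot: [51.5, 89.0, 19.0]
ft_force: [1.0, -0.5, -0.5]
finger_gap: 46.9
```

```bash
python3 - <<'E'
from rim import *
s=r.sense();print(s['time'],s['tool_pos'],s['finger_gap'],s['ft_force'])
for n in('scene','top'):
    p,d=r.snapshot(n);np.savez(n+'2.npz',p=p,d=d);C=cloud(n,d);X,Y,Z=C[...,0],C[...,1],C[...,2]
    if n=='top': cv2.imwrite('pics/t2.png',cv2.resize(p[70:240,150:380,::-1],None,fx=3,fy=3,interpolation=cv2.INTER_CUBIC))
    for nm,rad,zz in(('tall',40,(166,182)),('wide',66,(133,147))):
        m=(np.hypot(X-638,Y+15)<rad)&(Z>zz[0])&(Z<zz[1]);Q=C[m]
        print(n,nm,m.sum(),circ(Q[:,:2]),np.percentile(Q[:,2],[10,50,90]).round(1))
        A=np.c_[Q[:,:2]-[638,-15],np.ones(len(Q))];w=np.ones(len(Q),bool)
        for _ in range(8): c=np.linalg.lstsq(A[w],Q[w,2],rcond=None)[0];w=abs(Q[:,2]-A@c)<3
        print(' plane',c.round(3),w.sum())
    hsv=cv2.cvtColor(p,cv2.COLOR_RGB2HSV);o=(hsv[...,0]<18)&(hsv[...,1]>110)&(Z>155)&(Z<190)&(X<620)&(X>530)&(Y>0)&(Y<70)
    if o.sum()>5:print('grip',o.sum(),C[o].mean(0),cv2.minAreaRect(C[o][:,:2].astype(np.float32)))
E
```

```text
18.25 [435.04672481 115.06243615 278.81662734] 46.879789368226916 [ 1.03224045 -0.54879826 -0.53064553]
scene tall 134 (array([639.3, -15.2]), np.float64(34.2), np.int64(127)) [166.9 171.3 174.4]
 plane [ 2.50000e-02 -2.50000e-02  1.71792e+02] 82
scene wide 292 (array([633.8, -25.5]), np.float64(46.2), np.int64(106)) [134.2 139.1 144.8]
 plane [5.00000e-03 2.00000e-02 1.39467e+02] 167
grip 55 [573.62155101  22.16036934 171.80428909] ((570.9268798828125, 26.194419860839844), (13.924254417419434, 48.46397399902344), 57.37726593017578)
top tall 132 (array([638.9, -14.8]), np.float64(34.2), np.int64(127)) [167.8 171.4 174.1]
 plane [6.00000e-03 1.00000e-03 1.71747e+02] 105
top wide 277 (array([638. , -14.7]), np.float64(56.1), np.int64(192)) [134.4 139.  142.6]
 plane [-5.0000e-03 -2.0000e-03  1.3911e+02] 189
grip 118 [570.53257569  28.68116349 173.09887408] ((570.5545654296875, 28.640914916992188), (13.613268852233887, 57.6980094909668), 59.19098663330078)
```

View pics/t2.png

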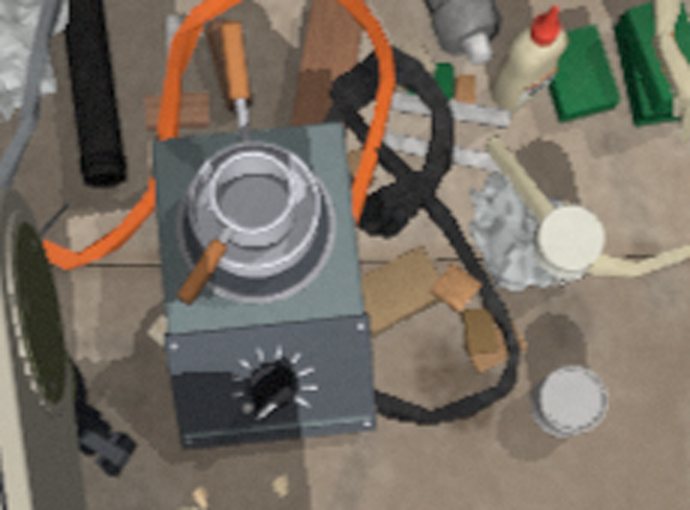

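The tall pan sits level and concentric inside the wide pan. Its rim reads 172 mm against the 173 expected, the handles are about 140° apart, and the knob still points at the off dot.

```bash
python3 -c "
from bench import r
r.hand_in();print(r.sense()['time'])"
```

```text
the job is handed in; nothing more can be done
the job is handed in; nothing more can be done
```

The glue warmer is shut down and the job is handed in, at about 18 s on the robot's clock; it reports no verdict.

- **Knob:** I pushed it anticlockwise with the shut fingers until it stopped moving against about 20 N. The bar then measured 130° from straight up the panel, against 129° for the off stop. In the last picture it still points at the off dot.
- **Tall pan:** I lifted it by its handle and lowered it in small steps onto the wide pan's floor. Contact force was about 8 N, and I opened the fingers only after that.
- **Fit:** The tall pan's centre is at (639,-15) and the wide pan's at (638,-15). Its rim is at 172 mm against 173 mm expected. The top view shows it level, and the handles are about 140° apart.
- **Bystanders:** The wide pan is still in its place on the plate. I never went near the tin or the jar, and both look unmoved by eye.

Two readings from the scene camera disagreed. It showed a tall-pan rim tilt of about 2°, which the top camera did not (below 0.5°). Its final circle fit for the wide pan's rim was also off, because the tall pan was in the way. I went by the top view in both cases.

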